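# Fit the white entrance tower to the house model

## Robot

A 6-joint arm with a two-finger parallel gripper is mounted at the origin on the work surface. World frame = base frame: x ahead of the robot, y to its left, z up, the work surface at z = 0. Lengths are in m, angles in rad, forces in N, time in s.
With the tool pointing down it reaches from about 0.375 to 0.9 m from the base axis. Payload 3.1 kg.
Tool frame: the origin (TCP) lies on the centre line of the jaws, within the pads' length; the fingertips stand 8 mm ahead of it and the grasp point (between the pads) lies 11 mm behind it (robot.tip_extent is the distance from the TCP to the fingertips, in m); y points along the fingers, z is the direction in which the jaws open and shut, and the axes are right-handed (so a half turn about y gives the same grasp; the last joint's range is limited). The gripper opens to 87 mm and grips with 3 to 60 N. Pads are 19 mm wide; open, the fingers measure 117 mm over their backs; the gripper's body (75 mm by 190 mm) begins 51 mm behind the grasp point.
Start: joints at [-1.371, 0.527, 1.433, -0, 1.181, -0.178], TCP at [0.231, -0.581, 0.231] pointing down, gripper open.
Joint ranges: [-3.08, 3.08], [-0.75, 2.2], [0.22, 2.44], [-1.43, 4.57], [0, 2.65], [-2.85, 2.85]. Speed limits (rad/s): [2.79, 2.79, 3.14, 3.14, 3.14, 3.14].

## Interface

Orientations are given as a unit quaternion [x, y, z, w].
In Python, from rig import robot gives the robot as it stands.
- The arm moves only by the shell command python3 -m crank 'ROWS' [FORCE]. ROWS is JSON, a list that holds one entry, the list of rows, each a list of 7 numbers: the turn, a rotation vector about the tool's x, y, z in degrees, then the shift along the tool's x, y, z in m, then the opening in per cent of the stroke, from 0 (shut) to 100 (fully open). In form: [[[ax, ay, az, dx, dy, dz, gripper], ...]]. A call has exactly 5 rows; each row shifts and turns the commanded pose from where the row before left it, along the tool's axes as they then stand; what a row does not reach is not made up. A row lasts 1/8 s, in which the tool goes at most 62.5 mm and 10.7 degrees, less where a joint would pass 70% of its speed; a pose out of reach is approached as far as the arm can. A call with a gripper value outside its range is refused whole. The fingers move at their own pace and stop on an object; FORCE is the grip in N (left out, the last holds). Time passes only in rows, so rows that do not move let the fingers close, or fill a call up. It gives the time, the measured TCP pose, the force and the opening at its end, in the units of the state.
- robot.get_obs(): the state, without advancing time (a new reading comes with each control period).
- robot.camera(name): name is "side" or "top"; returns a dict with "img" (420x560x3 uint8, red, green, blue), "K" (3x3 intrinsics, pixels), "dist_coeffs" ([k1, k2, p1, p2, k3] as OpenCV has them; the pictures are not rectified), "R" (3x3) and "t" (3): a world point X has camera coordinates R X + t. Camera axes: x right, y down, z forward; pixel columns grow to the right and rows downward; lengths in m; the calibration is good to about 2 mm. A picture is of the moment at which its call begins. There is no depth.
- robot.hand_in(): hands the job in, once; it reports no verdict.
Trained networks look in a picture, given as the dict that the camera call returned (one of the last four; its "shot" number tells which), for a name from the list of things; names that differ only in an ending like _2 or _b are one class to them, and where a whole thing is asked for, a point or a joint stands for the part that bears it (a point fixed in the world has none). Each returns a list of dicts, best first, with "conf" (0 to 1); they miss things now and then, are a little off and sometimes report something else, mostly with a low value. They report only what shows in the picture. A call takes as long as a camera call. They do not tell look-alikes from the thing itself.
- robot.spot_in(picture, thing): "at" ([row, column] in pixels, amid what is visible of it).
The state is a dict: "time": time; "q": joint angles; "joint_velocities": joint speeds; "joint_torque": joint torques, N m; "position": TCP position; "tool_rot": TCP orientation; "ft_force": force on the tool from outside, world axes, zero at the start; "moment": the same for the moment, N m; "grip_width": finger opening in m.
Only numpy, scipy, OpenCV 4.12 (cv2) and the standard library are available. Lean on these libraries where they do the work, as an engineer would, in place of code of your own. Each camera call takes 0.05 s, during which the arm holds its last target.

## Task

Fit the white entrance tower to the timber house model: from the open side of the grey base board, slide its foot sideways under the deck into the bay marked by the red strip, until the tower's wall is up against the deck's edge and square to it. Leave it standing on the base board there, and do not disturb the blue and black towers.

Things in the scene. Friction and masses are not known exactly. Their poses are not given: they have to be found in the camera images.
- white_tower_mid (a point): centre of the white tower: upright block 46 (x) by 50 (y) by 90 (z) mm, with a flat foot 46 wide and 12 high that runs a further 40 along -y from the block's foot, flush with its underside. Loose, 0.1 to 0.2 kg, upright on the table. Point: middle of the block without foot, 45 above its underside; z up, -y towards the foot's tip (65 away). Grip from above across x (46).
- bay (a point): pocket under the edge of the fixed house model's timber deck, red strip on the deck above it. Point: on the grey base board (10 mm thick), below the deck's edge, midway along the bay; z up, +y out of the bay over open board (100 long), x along the edge. Pocket: 72 wide, 24 high, 55 deep (-y). Deck top 32 above the point, clear for 75 behind the edge, then model walls up to 95 above the deck.
- blue_tower_mid (a point): centre of the blue tower, same shape and size and same axes as the white one; a bystander on the table
- black_tower_mid (a point): centre of the black tower, same shape and size and same axes as the white one; a bystander on the table
Mind the look-alikes: they are no part of the job. What is shaped like the part that bears white_tower_mid but pink or yellow is not meant.

How it is judged:
By the outcome, as a careful person would: the job done as asked, in the order asked, and still so for the second after the job is handed in, with the robot touching nothing.
It also fails if it takes over 35 s, if anything falls off the work surface, if the arm or the gripper's body presses on something with over 40 N, if the wrist force passes 120 N, or if a joint passes its speed limit or range.

## Working session

There is one attempt and no reset: what is moved stays moved. The work goes in short steps, Python scripts to look and compute and a shell command to move; the robot and the scene stay as the last step left them, time stands still between calls to the robot, and variables do not carry over. Pictures are saved under pics/ and viewed, and the job is handed in when it is done.

```bash
ls; mkdir -p pics; python3 - <<'E'
from rig import robot
import cv2
o=robot.get_obs();print(o['time'],o['position'],o['tool_rot'],o['grip_width'],robot.tip_extent)
for n in ("side","top"):
    c=robot.camera(n);cv2.imwrite(f"pics/{n}0.png",c["img"][:,:,::-1])
    print(n,c["K"],c["dist_coeffs"],c["R"],c["t"])
    for th in("white_tower_mid","bay","blue_tower_mid","black_tower_mid"):
        print(th,[(round(d["conf"],2),[round(float(v)) for v in d["at"]]) for d in robot.spot_in(c,th)][:5])
E
```

```text
pics
0.0 [ 0.23042588 -0.58020894  0.22957959] [-0.13278221  0.69529513 -0.69376205  0.13276967] 0.08704698283027168 0.008
side [[422.61911793   0.         281.49054974]
 [  0.         422.61911793 211.93394478]
 [  0.           0.           1.        ]] [-0.06949999  0.          0.          0.          0.        ] [[-0.74875113 -0.66285011  0.00121288]
 [-0.32385519  0.36422694 -0.87318758]
 [ 0.57835072 -0.65419299 -0.48738278]] [0.55359722 0.16383029 0.96335515]
white_tower_mid [(0.91, [225, 286]), (0.75, [234, 201]), (0.7, [327, 219]), (0.61, [248, 247])]
bay [(0.79, [192, 362])]
blue_tower_mid [(0.7, [209, 266])]
black_tower_mid [(0.73, [248, 322])]
top [[409.71462712   0.         280.1756792 ]
 [  0.         409.71462712 204.08973043]
 [  0.           0.           1.        ]] [-0.10934369  0.          0.          0.          0.        ] [[-0.010811   -0.99992674 -0.00544488]
 [-0.99952018  0.01096435 -0.02896885]
 [ 0.02902643  0.00512908 -0.99956548]] [0.23911447 0.5173627  1.03340733]
white_tower_mid [(0.88, [260, 147]), (0.65, [199, 293]), (0.59, [145, 222]), (0.57, [193, 241])]
bay [(0.71, [205, 424])]
blue_tower_mid [(0.92, [162, 300])]
black_tower_mid [(0.93, [255, 290])]
```

View pics/side0.png

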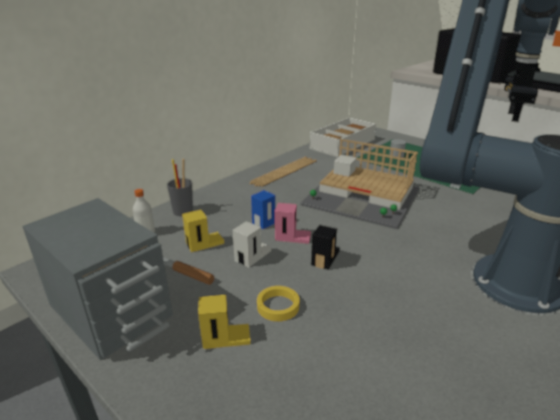

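View pics/top0.png

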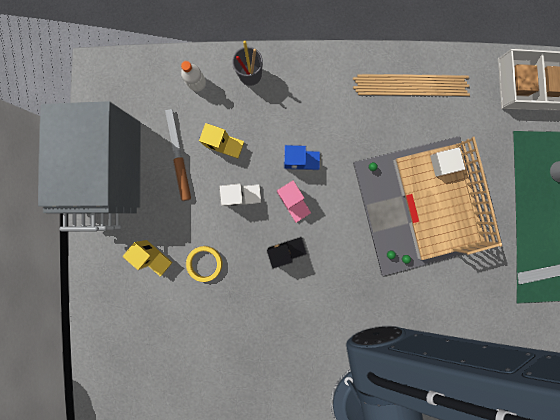

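The top view shows the white tower at about (row 195, col 240) with its foot to the right. The bay's red strip is at (208, 411). Next I zoom in to get the corners.

```bash
python3 - <<'E'
import cv2
a=cv2.imread("pics/top0.png");b=cv2.imread("pics/side0.png")
def crop(im,r0,r1,c0,c1,k,n):
    cv2.imwrite(n,cv2.resize(im[r0:r1,c0:c1],None,fx=k,fy=k,interpolation=cv2.INTER_CUBIC))
crop(a,170,220,210,280,10,"pics/tw.png")
crop(a,130,285,345,510,4,"pics/tb.png")
crop(b,210,275,220,280,9,"pics/sw.png")
crop(b,140,230,295,425,6,"pics/sb.png")
E
```

```text
(no output)
```

View pics/tw.png

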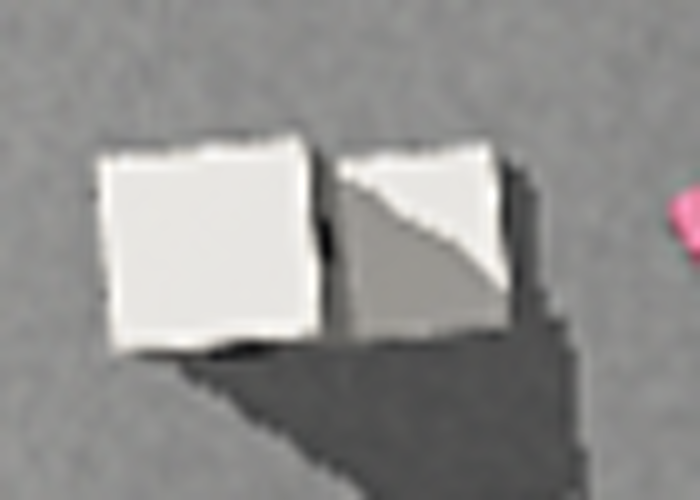

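View pics/tb.png

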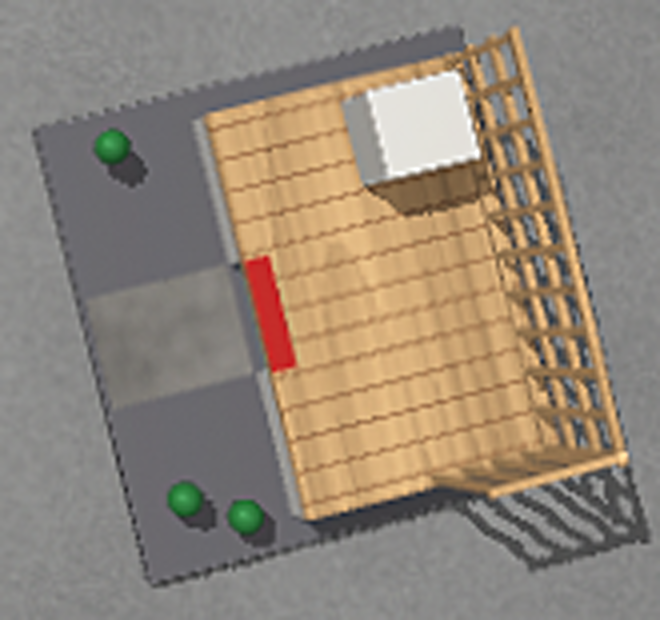

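View pics/sw.png

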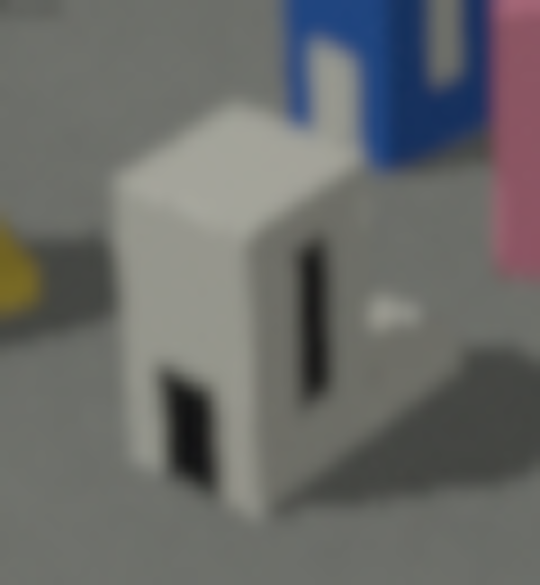

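View pics/sb.png

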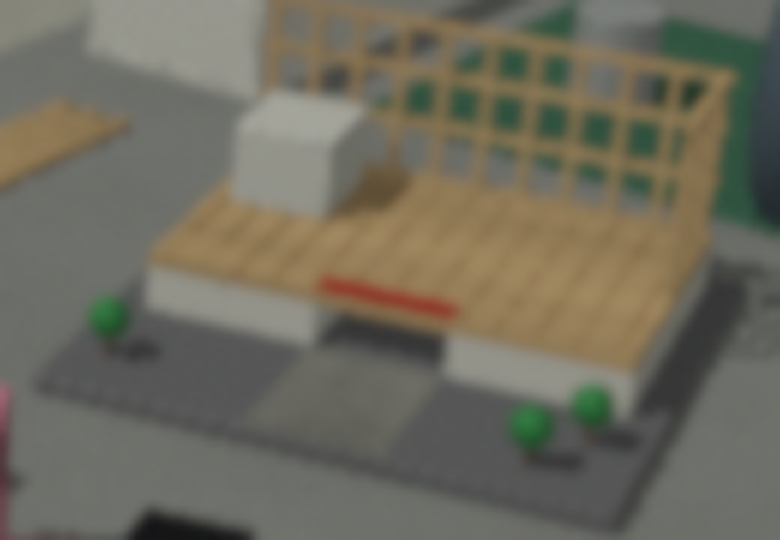

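```bash
cat > h.py <<'E'
import numpy as np,cv2
from scipy.optimize import least_squares
def proj(c,X): 
    p,_=cv2.projectPoints(np.array(X,float).reshape(-1,3),cv2.Rodrigues(np.array(c["R"]))[0],np.array(c["t"],float),np.array(c["K"]),np.array(c["dist_coeffs"]));return p.reshape(-1,2)
def src(p,k,o): return (np.array(p,float)+.5)/k-.5+np.array(o)
def pose(P,x,y,a,z):
    P=np.array(P,float);c,s=np.cos(a),np.sin(a)
    return np.c_[x+c*P[:,0]-s*P[:,1],y+s*P[:,0]+c*P[:,1],z+P[:,2]]
def onplane(c,px,z):
    u=cv2.undistortPoints(np.array(px,float).reshape(-1,1,2),np.array(c["K"]),np.array(c["dist_coeffs"])).reshape(-1,2)
    R=np.array(c["R"]);t=np.array(c["t"]);o=-R.T@t
    out=[]
    for a in u:
        d=R.T@np.array([a[0],a[1],1]);out.append(o+d*(z-o[2])/d[2])
    return np.array(out)
E
cat > f.py <<'E'
from h import *
from rig import robot
T=robot.camera("top");S=robot.camera("side")
np.set_printoptions(precision=4,suppress=True)
tw=src([(100,157),(300,138),(320,332),(115,350),(488,143),(510,325)],10,(210,170))
sw=src([(115,180),(238,100),(365,160),(250,235),(265,520),(130,460)],9,(220,210))
b=lambda x,y,z:(x*.023,y*.025,z)
# local +x ~ world +x ; -y foot. image top: left=+y, up=+x
MT=[b(1,1,.09),b(1,-1,.09),b(-1,-1,.09),b(-1,1,.09),(.023,-.065,.012),(-.023,-.065,.012)]
# side: left corner etc. local
MS=[b(1,1,.09),b(1,-1,.09),b(-1,-1,.09),b(-1,1,.09),b(-1,1,0),b(1,1,0)]
def r(q,w=(1,1),full=False):
    X=pose(MT,*q,0);Y=pose(MS,*q,0)
    return np.r_[w[0]*(proj(T,X)-tw).ravel(),w[1]*(proj(S,Y)-sw).ravel()]
for w in((1,1),(1,0),(0,1)):
    s=least_squares(lambda q:r(q,w),[.5,.3,0]);print("white",w,s.x[:2],np.degrees(s.x[2]),np.sqrt(np.mean(s.fun**2)))
s=least_squares(r,[.5,.3,0]);print(s.fun.reshape(-1,2))
# bay
tb=src([(205,115),(305,520),(245,262),(272,372)],4,(345,130));sb=src([(150,255),(632,365),(322,290),(455,318)],6,(295,140))
print("top z.042\n",onplane(T,tb,.042));print("side\n",onplane(S,sb,.042))
print("board front top\n",onplane(T,src([(35,130),(150,585),(88,300),(118,410),(232,265),(257,372)],4,(345,130)),.01))
print("board front side\n",onplane(S,src([(35,385),(615,525),(245,415),(385,455)],6,(295,140)),.01))
print(robot.get_obs()['time'])
E
python3 f.py
```

```text
white (1, 1) [0.5416 0.35  ] 5.868288474495603 0.4722021907029983
white (1, 0) [0.5427 0.3499] 5.161031476719275 0.21600621864324104
white (0, 1) [0.5394 0.3512] 5.6876260705096895 0.21175009554182617
[[-0.828   0.6823]
 [ 0.2212  0.1495]
 [ 0.3641  0.1871]
 [-0.2259  0.7959]
 [ 0.2429  0.2853]
 [ 0.0588  0.0793]
 [-0.3708 -0.4161]
 [-0.4482 -0.1924]
 [ 0.2381 -1.175 ]
 [-0.3769 -0.426 ]
 [-0.5704 -0.55  ]
 [ 0.0382 -0.4336]]
top z.042
 [[ 0.6296 -0.0559  0.042 ]
 [ 0.3772 -0.1146  0.042 ]
 [ 0.5378 -0.0791  0.042 ]
 [ 0.4693 -0.0949  0.042 ]]
side
 [[ 0.6252 -0.0532  0.042 ]
 [ 0.3734 -0.1097  0.042 ]
 [ 0.5335 -0.0784  0.042 ]
 [ 0.4652 -0.0963  0.042 ]]
board front top
 [[ 0.6251  0.0453  0.01  ]
 [ 0.3341 -0.0243  0.01  ]
 [ 0.5161  0.0133  0.01  ]
 [ 0.4459 -0.0049  0.01  ]
 [ 0.5375 -0.0803  0.01  ]
 [ 0.4688 -0.0953  0.01  ]]
board front side
 [[ 0.6155  0.0534  0.01  ]
 [ 0.3292 -0.0182  0.01  ]
 [ 0.518   0.0088  0.01  ]
 [ 0.4443 -0.0032  0.01  ]]
0.6
```

```bash
cat > g.py <<'E'
import sys,numpy as np
from scipy.spatial.transform import Rotation as R
from rig import robot
np.set_printoptions(precision=4,suppress=True)
o=robot.get_obs();Q=R.from_quat(o['tool_rot']);M=Q.as_matrix()
print("t",o['time'],"pos",np.array(o['position']),"F",np.array(o['ft_force']),"M",np.array(o['moment']),"w",o['grip_width'],"q",np.array(o['q']))
print(M, "zyaw",np.degrees(np.arctan2(M[1,2],M[0,2])),"tilt",np.degrees(np.arccos(-M[2,1])))
if len(sys.argv)>1:
    x,y,z,yaw=map(float,sys.argv[1:5]);best=None
    for k in(0,180):
        a=np.radians(yaw+k);zz=np.array([np.cos(a),np.sin(a),0]);yy=np.array([0,0,-1.]);T=np.c_[np.cross(yy,zz),yy,zz]
        rv=np.degrees((Q.inv()*R.from_matrix(T)).as_rotvec());d=np.array([x,y,z])-o['position']
        print("turn",rv,"shift before",M.T@d,"after",T.T@d, np.linalg.norm(d))
E
python3 g.py .541 .350 .20 5.4
```

```text
t 0.6 pos [ 0.2305 -0.5809  0.2306] F [ 0.2715  0.6639 -0.0785] M [-0.068   0.0145 -0.0331] w 0.08709251787073191 q [-1.3715  0.5275  1.4327 -0.      1.1814 -0.1785]
[[-0.9295 -0.      0.3689]
 [-0.3689 -0.     -0.9295]
 [ 0.     -1.      0.    ]] zyaw -68.35221885848549 tilt 0.0024329073663299154
turn [  0.0006 -73.7522   0.0025] shift before [-0.632   0.0305 -0.7507] after [-0.8976  0.0306  0.3967] 0.9817826983242756
turn [ -0.0027 106.2478   0.0006] shift before [-0.632   0.0305 -0.7507] after [ 0.8976  0.0306 -0.3967] 0.9817826983242756
```

```bash
for i in 1 2 3; do python3 -m crank '[[[0,0,0,-0.0395,0,-0.047,100],[0,0,0,-0.0395,0,-0.047,100],[0,0,0,-0.0395,0,-0.047,100],[0,0,0,-0.0395,0,-0.047,100],[0,0,0,-0.0395,0,-0.047,100]]]' 10; done; python3 -m crank '[[[0,-10.5,0,0,0,0,100],[0,-10.5,0,0,0,0,100],[0,-10.5,0,0,0,0,100],[0,-10.5,0,0,0,0,100],[0,-10.5,0,0,0,0,100]]]';  python3 g.py .541 .350 .20 5.4
```

```text
time: 1.23
position: [0.3279, -0.288, 0.2309]
tool_rot: [0.132, -0.694, 0.695, -0.133]
ft_force: [0.7, -0.5, 0.5]
grip_width: 0.0869
time: 1.85
position: [0.4251, 0.0035, 0.231]
tool_rot: [0.132, -0.694, 0.695, -0.133]
ft_force: [1.1, -1.2, -0.5]
grip_width: 0.0871
time: 2.48
position: [0.5217, 0.2951, 0.2308]
tool_rot: [0.133, -0.694, 0.695, -0.133]
ft_force: [0.5, -0.8, 0.6]
grip_width: 0.0869
time: 3.1
position: [0.5212, 0.293, 0.2306]
tool_rot: [0.428, -0.563, 0.563, -0.428]
ft_force: [-0.1, 0.2, 0.7]
grip_width: 0.0866
t 3.1 pos [0.5212 0.293  0.2306] F [-0.1459  0.2107  0.7353] M [-0.043  -0.0589  0.0098] w 0.08659307895815781 q [ 0.3254  0.4908  1.5028 -0.      1.148   0.5959]
[[-0.2672  0.0001  0.9636]
 [-0.9636  0.     -0.2672]
 [-0.     -1.      0.0001]] zyaw -15.497739200885793 tilt 0.005172810482701609
turn [ -0.0051 -20.8977  -0.001 ] shift before [-0.0602  0.0306  0.0038] after [-0.0549  0.0306  0.025 ] 0.06761938713799727
turn [  0.0015 159.1023  -0.0072] shift before [-0.0602  0.0306  0.0038] after [ 0.0549  0.0306 -0.025 ] 0.06761938713799727
```

```bash
python3 -m crank '[[[0,-10.4,0,0,0,0,100],[0,-10.4,0,0,0,0,100],[0,0,0,-0.055,0,0.025,100],[0,0,0,0,0.05,0,100],[0,0,0,0,0.05,0,100]]]';  python3 g.py .541 .350 .051 5.4; python3 - <<'E'
from rig import robot
import cv2
for n,(r0,r1,c0,c1) in (("side",(130,290,180,340)),("top",(120,270,160,340))):
    c=robot.camera(n);cv2.imwrite(f"pics/{n}1.png",cv2.resize(c["img"][r0:r1,c0:c1,::-1],None,fx=4,fy=4))
E
```

```text
time: 3.72
position: [0.5422, 0.351, 0.1302]
tool_rot: [-0.52, 0.477, -0.478, 0.522]
ft_force: [-0.7, -0.2, -0.1]
grip_width: 0.0872
t 3.725 pos [0.5422 0.351  0.1302] F [-0.6556 -0.2142 -0.0784] M [ 0.016  -0.0714  0.0063] w 0.08718485049234256 q [0.4019 0.6723 1.4654 0.     1.0008 0.3144]
[[ 0.0874  0.0028  0.9962]
 [-0.9962  0.0012  0.0873]
 [-0.0009 -1.      0.0029]] zyaw 5.011105949488495 tilt 0.17486676235317083
turn [-0.1664 -0.3888 -0.0538] shift before [ 0.001   0.0792 -0.0015] after [ 0.0009  0.0792 -0.0013] 0.07918570294145172
turn [  0.0843 179.611   -0.2608] shift before [ 0.001   0.0792 -0.0015] after [-0.0009  0.0792  0.0013] 0.07918570294145172
```

View pics/side1.png

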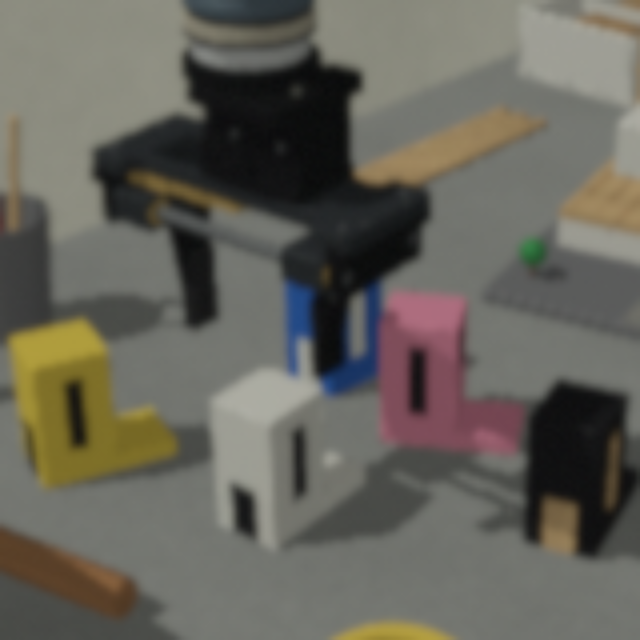

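View pics/top1.png

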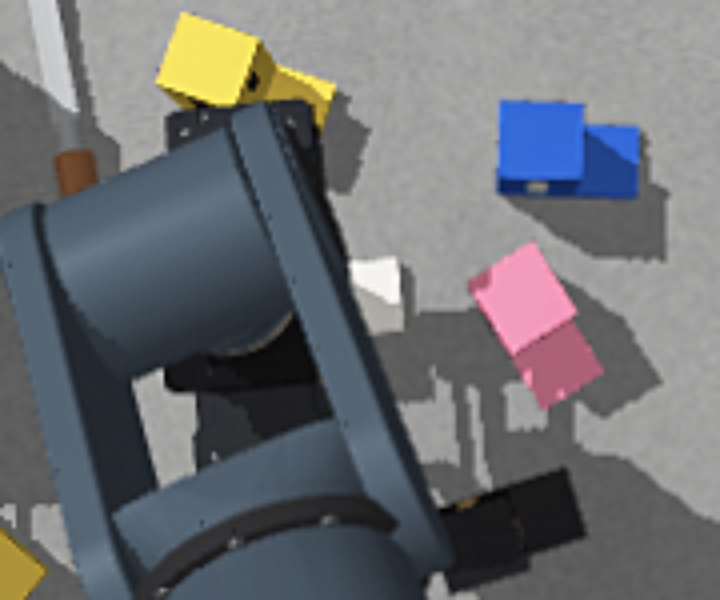

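```bash
python3 - <<'E'
from h import *
from rig import robot
S=robot.camera("side")
P=onplane(S,[(229.5,210.5),(262,223)],.122);print(P,P.mean(0))
print(proj(S,[(.541,.35,.09),(.541,.35,.122)]))
E
```

```text
[[0.5894671  0.35737765 0.122     ]
 [0.49065051 0.34797227 0.122     ]] [0.54005881 0.35267496 0.122     ]
[[246.39870552 227.7264089 ]
 [245.85854553 216.02846328]]
```

```bash
python3 -m crank '[[[0,0,0,0.001,0.04,-0.001,100],[0,0,0,0,0.038,0,100],[0,0,0,0,0,0,0],[0,0,0,0,0,0,0],[0,0,0,0,0,0,0]]]' 20;  python3 -m crank '[[[0,0,0,0,0,0,0],[0,0,0,0,0,0,0],[0,0,0,0,0,0,0],[0,0,0,0,-0.01,0,0],[0,0,0,0,-0.05,0,0]]]' ;python3 g.py .541 .350 .051 5.4; python3 - <<'E'
from rig import robot
import cv2
for n,(r0,r1,c0,c1) in (("side",(130,290,180,340)),):
    c=robot.camera(n);cv2.imwrite(f"pics/{n}2.png",cv2.resize(c["img"][r0:r1,c0:c1,::-1],None,fx=4,fy=4))
E
```

```text
time: 4.5
position: [0.5423, 0.3496, 0.0554]
tool_rot: [-0.519, 0.477, -0.479, 0.523]
ft_force: [-1.1, -0.4, -0.1]
grip_width: 0.0645
time: 5.12
position: [0.5373, 0.3474, 0.1094]
tool_rot: [0.524, -0.479, 0.476, -0.518]
ft_force: [-0.2, 0.2, -1.0]
grip_width: 0.0457
t 5.125 pos [0.5373 0.3474 0.1094] F [-0.2318  0.1961 -0.9774] M [ 0.0118 -0.1609  0.0044] w 0.045697724082033306 q [ 0.3995  0.6974  1.484  -0.      0.9704  0.3133]
[[ 0.0861 -0.0094  0.9962]
 [-0.9963 -0.004   0.0861]
 [ 0.0031 -0.9999 -0.0097]] zyaw 4.940031049083117 tilt 0.5824891765735555
turn [ 0.5546 -0.4591  0.1781] shift before [-0.0025  0.0584  0.0045] after [-0.0023  0.0584  0.0039] 0.05860747577353179
turn [ -0.2791 179.5386   0.8689] shift before [-0.0025  0.0584  0.0045] after [ 0.0023  0.0584 -0.0039] 0.05860747577353179
```

View pics/side2.png

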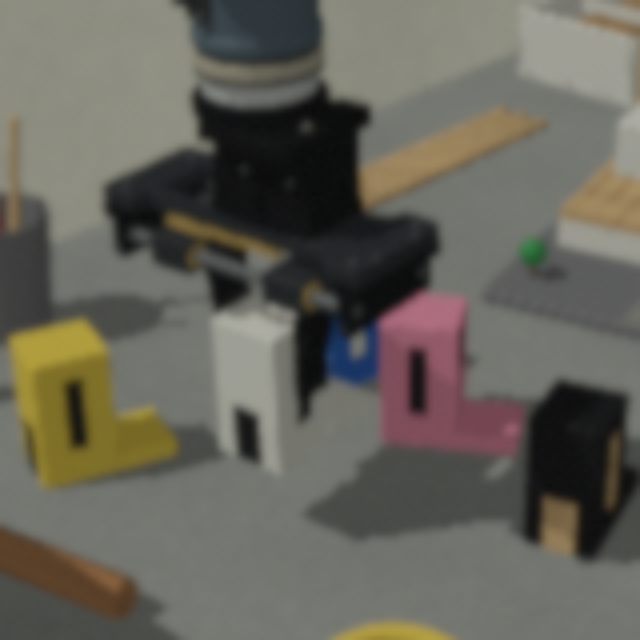

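```bash
python3 -m crank '[[[0,0,0,0,-0.06,0,0],[0,-8,0,0,0,0,0],[0,0,0,0,0,0,0],[0,0,0,0,0,0,0],[0,0,0,0,0,0,0]]]' ;python3 g.py .4764 .0216 .175 13.2
```

```text
time: 5.8
position: [0.5398, 0.3485, 0.1714]
tool_rot: [0.554, -0.441, 0.44, -0.552]
ft_force: [0.2, 0.9, -2.2]
grip_width: 0.0455
t 5.8 pos [0.5398 0.3485 0.1714] F [ 0.2179  0.8516 -2.1734] M [ 0.0124 -0.0731  0.0094] w 0.0455173464422185 q [0.3997 0.6187 1.4398 0.     1.0854 0.1748]
[[ 0.223  -0.0021  0.9748]
 [-0.9748 -0.0009  0.223 ]
 [ 0.0004 -1.     -0.0023]] zyaw 12.882873727415417 tilt 0.1310383705879318
turn [ 0.1294 -0.3171  0.0209] shift before [ 0.3046 -0.0032 -0.1347] after [ 0.3038 -0.0036 -0.1364] 0.33305729566870823
turn [ -0.0328 179.6828   0.2028] shift before [ 0.3046 -0.0032 -0.1347] after [-0.3038 -0.0036  0.1364] 0.33305729566870823
```

```bash
python3 -m crank '[[[0,0,0,0.025,0,-0.011,0],[0,0,0,0.045,0,-0.02,0],[0,0,0,0.045,0,-0.02,0],[0,0,0,0.045,0,-0.02,0],[0,0,0,0.045,0,-0.02,0]]]' ; python3 -m crank '[[[0,0,0,0.045,0,-0.02,0],[0,0,0,0.035,0,-0.015,0],[0,0,0,0.020,0,-0.009,0],[0,0,0,0,0,0,0],[0,0,0,0,0,0,0]]]' ;python3 g.py .4764 .0216 .175 13.2;  python3 - <<'E'
from rig import robot
import cv2
for n,(r0,r1,c0,c1) in (("side",(80,230,280,440)),("top",(110,280,330,500))):
    c=robot.camera(n);cv2.imwrite(f"pics/{n}3.png",cv2.resize(c["img"][r0:r1,c0:c1,::-1],None,fx=3.5,fy=3.5))
E
```

```text
time: 6.42
position: [0.4973, 0.1272, 0.1722]
tool_rot: [0.553, -0.441, 0.44, -0.553]
ft_force: [0.4, -0.1, -1.3]
grip_width: 0.0458
time: 7.05
position: [0.4773, 0.0217, 0.1724]
tool_rot: [-0.553, 0.441, -0.44, 0.553]
ft_force: [0.4, -0.0, -2.5]
grip_width: 0.0458
t 7.05 pos [0.4773 0.0217 0.1724] F [ 0.3737 -0.0446 -2.5322] M [ 0.0583 -0.0926  0.0268] w 0.04578481637442045 q [-0.1892  0.4216  1.8548  0.0005  0.8655 -0.415 ]
[[ 0.2235 -0.0002  0.9747]
 [-0.9747  0.0005  0.2235]
 [-0.0005 -1.     -0.0001]] zyaw 12.916084210608897 tilt 0.029022826757884288
turn [ 0.0056 -0.2839 -0.0285] shift before [-0.0001 -0.0026 -0.0009] after [-0.0001 -0.0026 -0.0009] 0.0027793713323163304
turn [  0.0447 179.7161   0.0087] shift before [-0.0001 -0.0026 -0.0009] after [ 0.0001 -0.0026  0.0009] 0.0027793713323163304
```

View pics/side3.png

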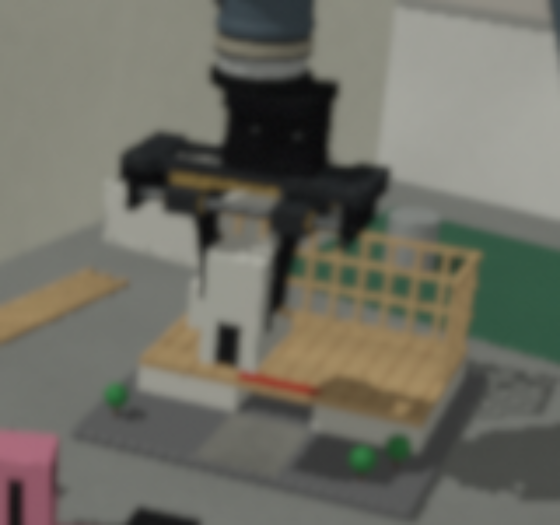

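View pics/top3.png

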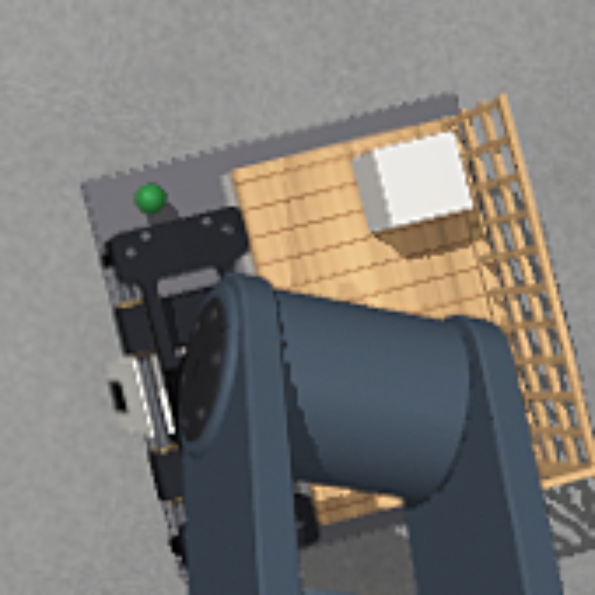

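```bash
python3 -m crank '[[[0,-0.3,0,0,0.045,0,0],[0,0,0,0,0.04,0,0],[0,0,0,0,0.02,0,0],[0,0,0,0,0,0,0],[0,0,0,0,0,0,0]]]' ;python3 g.py .4958 -.0612 .066 13.2;  python3 - <<'E'
from rig import robot
import cv2
for n,(r0,r1,c0,c1) in (("side",(130,230,300,430)),("top",(130,280,340,490))):
    c=robot.camera(n);cv2.imwrite(f"pics/{n}4.png",cv2.resize(c["img"][r0:r1,c0:c1,::-1],None,fx=5 if n=="side" else 3.5,fy=5 if n=="side" else 3.5,interpolation=cv2.INTER_CUBIC))
E
```

```text
time: 7.78
position: [0.4779, 0.0217, 0.0681]
tool_rot: [-0.554, 0.438, -0.439, 0.555]
ft_force: [1.2, -0.3, -1.7]
grip_width: 0.0455
t 7.775 pos [0.4779 0.0217 0.0681] F [ 1.2118 -0.2617 -1.6766] M [-0.0255 -0.0814 -0.0049] w 0.045465426551204176 q [-0.1887  0.6166  1.9302  0.0001  0.5935 -0.4209]
[[ 0.2301  0.0013  0.9732]
 [-0.9732 -0.0002  0.2301]
 [ 0.0005 -1.      0.0012]] zyaw 13.300362587084535 tilt 0.07279044331282625
turn [-0.0675  0.1003  0.0273] shift before [ 0.0848  0.0021 -0.0017] after [ 0.0848  0.0021 -0.0016] 0.08487618995704553
turn [   0.0428 -179.8996    0.106 ] shift before [ 0.0848  0.0021 -0.0017] after [-0.0848  0.0021  0.0016] 0.08487618995704553
```

View pics/side4.png

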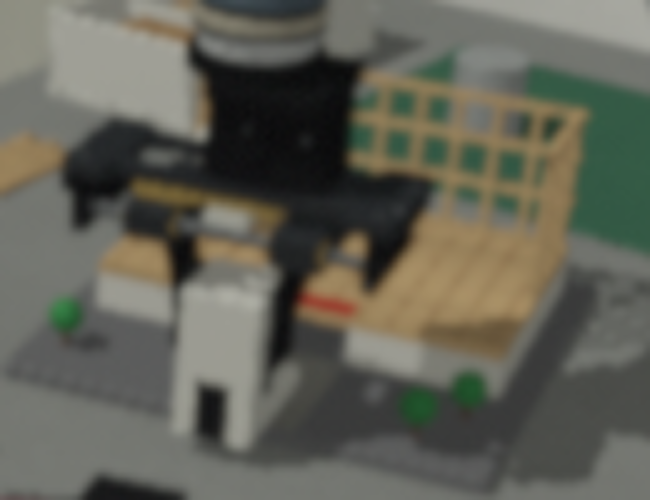

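View pics/top4.png

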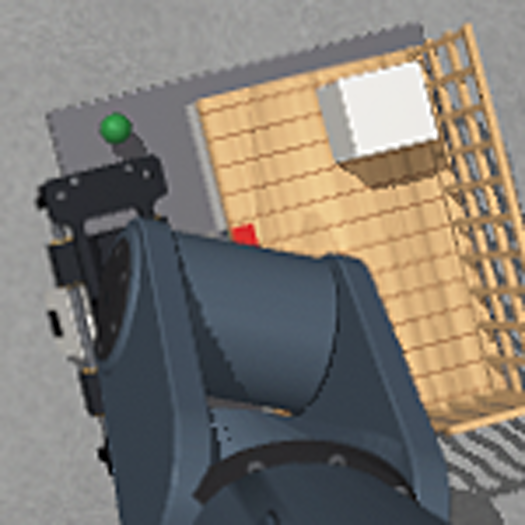

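```bash
python3 - <<'E'
from h import *
from rig import robot
S=robot.camera("side")
P=onplane(S,src([(172,434),(250,452)],5,(300,130)),.014);print(P)
B=np.array([.4994,-.0845]);a=np.radians(13.2);x=np.array([np.cos(a),np.sin(a)]);y=np.array([-x[1],x[0]])
for p in P: print((p[:2]-B)@x,(p[:2]-B)@y)
E
```

```text
[[0.49063775 0.05499428 0.014     ]
 [0.4458786  0.04251015 0.014     ]]
0.023322895946510068 0.13780955561812763
-0.02310442967567606 0.13587605888636528
```

```bash
python3 -m crank '[[[0,0,0,0.02,0,0,0],[0,0,0,0.025,0,0,0],[0,0,0,0.02,0.001,0,0],[0,0,0,0.01,0.001,0,0],[0,0,0,0,0,0,0]]]' ;python3 g.py .4958 -.0612 .066 13.2;  python3 - <<'E'
from rig import robot
import cv2
for n,(r0,r1,c0,c1) in (("side",(130,230,300,430)),("top",(130,280,340,490))):
    c=robot.camera(n);cv2.imwrite(f"pics/{n}5.png",cv2.resize(c["img"][r0:r1,c0:c1,::-1],None,fx=5 if n=="side" else 3.5,fy=5 if n=="side" else 3.5,interpolation=cv2.INTER_CUBIC))
E
```

```text
time: 8.55
position: [0.4945, -0.0522, 0.0656]
tool_rot: [-0.554, 0.439, -0.439, 0.554]
ft_force: [-0.6, -0.0, -1.8]
grip_width: 0.0459
t 8.55 pos [ 0.4945 -0.0522  0.0656] F [-0.5811 -0.0411 -1.8455] M [ 0.04   -0.0651 -0.0099] w 0.045852167277931566 q [-0.3304  0.6347  1.8834  0.0003  0.6233 -0.5603]
[[ 0.2277  0.0002  0.9737]
 [-0.9737  0.0001  0.2277]
 [-0.0001 -1.      0.0002]] zyaw 13.16156626310536 tilt 0.01095926850971861
turn [-0.0103 -0.0384 -0.0037] shift before [ 0.009  -0.0004 -0.0008] after [ 0.009  -0.0004 -0.0008] 0.009068834450064428
turn [  0.0058 179.9616  -0.0162] shift before [ 0.009  -0.0004 -0.0008] after [-0.009  -0.0004  0.0008] 0.009068834450064428
```

View pics/side5.png

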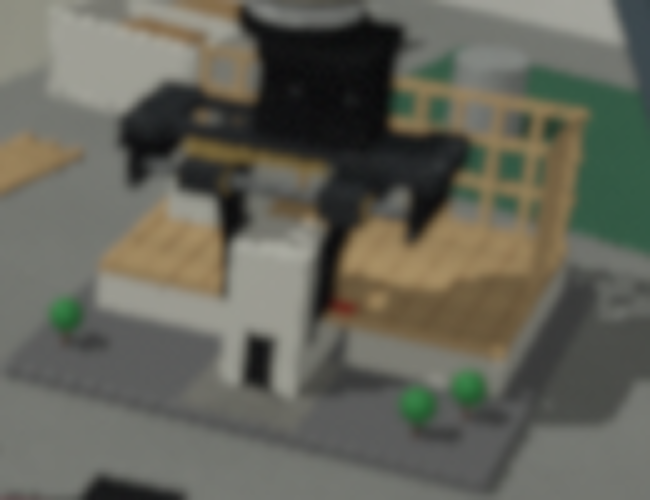

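```bash
python3 -m crank '[[[0,0,0,0.004,0.001,0,0],[0,0,0,0,0.001,0,0],[0,0,0,0,0.001,0,0],[0,0,0,0,0,0,0],[0,0,0,0,0,0,0]]]' ;python3 g.py .4958 -.0612 .062 13.2;python3 -m crank '[[[0,0,0,0.001,0,0,0],[0,0,0,0.001,0,0,0],[0,0,0,0.001,0,0,0],[0,0,0,0,0,0,0],[0,0,0,0,0,0,0]]]' ;python3 g.py .4958 -.0612 .062 13.2
```

```text
time: 9.28
position: [0.4955, -0.0554, 0.0633]
tool_rot: [-0.554, 0.439, -0.439, 0.555]
ft_force: [-0.8, 1.0, 6.7]
grip_width: 0.0457
t 9.275 pos [ 0.4955 -0.0554  0.0633] F [-0.7503  0.9973  6.6718] M [0.0558 0.1461 0.1058] w 0.04573079807032928 q [-0.3358  0.6399  1.8815 -0.0002  0.6196 -0.5676]
[[ 0.2299  0.0005  0.9732]
 [-0.9732 -0.0003  0.2299]
 [ 0.0004 -1.      0.0004]] zyaw 13.288418758014592 tilt 0.0327605849887139
turn [-0.0245  0.0884  0.0217] shift before [ 0.0057  0.0013 -0.001 ] after [ 0.0057  0.0013 -0.001 ] 0.005949189025245881
turn [   0.0341 -179.9116    0.0385] shift before [ 0.0057  0.0013 -0.001 ] after [-0.0057  0.0013  0.001 ] 0.005949189025245881
time: 9.9
position: [0.4958, -0.0573, 0.0633]
tool_rot: [-0.554, 0.439, -0.439, 0.555]
ft_force: [-1.1, 4.4, 5.8]
grip_width: 0.046
t 9.9 pos [ 0.4958 -0.0573  0.0633] F [-1.0874  4.4435  5.8151] M [ 0.5587  0.0525 -0.0483] w 0.04604496412163381 q [-0.34    0.6404  1.8796  0.0021  0.622  -0.5725]
[[ 0.2287 -0.      0.9735]
 [-0.9735  0.0013  0.2287]
 [-0.0013 -1.      0.0003]] zyaw 13.219578425227485 tilt 0.07377225295764042
turn [-0.0166  0.0196 -0.0719] shift before [ 0.0038  0.0013 -0.0009] after [ 0.0038  0.0013 -0.0009] 0.004125552032801203
turn [  -0.1129 -179.9804    0.026 ] shift before [ 0.0038  0.0013 -0.0009] after [-0.0038  0.0013  0.0009] 0.004125552032801203
```

```bash
for i in 1 2 3; do python3 -m crank '[[[0,0,0,0.001,0,0,0],[0,0,0,0,0,0,0],[0,0,0,0,0,0,0],[0,0,0,0,0,0,0],[0,0,0,0,0,0,0]]]' ;done; python3 g.py .4958 -.0612 .062 13.2
```

```text
time: 10.52
position: [0.496, -0.0582, 0.0633]
tool_rot: [-0.554, 0.439, -0.439, 0.555]
ft_force: [-1.3, 4.3, 7.2]
grip_width: 0.0456
time: 11.15
position: [0.4962, -0.0592, 0.0633]
tool_rot: [-0.554, 0.439, -0.439, 0.555]
ft_force: [-0.1, 3.0, 7.1]
grip_width: 0.0456
time: 11.78
position: [0.4964, -0.0602, 0.0633]
tool_rot: [-0.554, 0.439, -0.439, 0.555]
ft_force: [-0.5, 4.4, 7.3]
grip_width: 0.0459
t 11.775 pos [ 0.4964 -0.0602  0.0633] F [-0.4579  4.4035  7.3074] M [ 0.5525  0.0159 -0.0829] w 0.04585430106929131 q [-0.3452  0.6411  1.8771  0.002   0.624  -0.5777]
[[ 0.2289 -0.0002  0.9735]
 [-0.9735  0.0013  0.2289]
 [-0.0013 -1.      0.0001]] zyaw 13.229761147195514 tilt 0.07700228264498124
turn [-0.0043  0.0298 -0.0769] shift before [ 0.0009  0.0013 -0.0008] after [ 0.0009  0.0013 -0.0008] 0.0017961465462514583
turn [  -0.1207 -179.9702    0.0067] shift before [ 0.0009  0.0013 -0.0008] after [-0.0009  0.0013  0.0008] 0.0017961465462514583
```

Constant at about 4 N, so this is sliding friction and not contact yet. I keep pushing.

```bash
for i in 1 2 3; do python3 -m crank '[[[0,0,0,0.001,0,0,0],[0,0,0,0,0,0,0],[0,0,0,0,0,0,0],[0,0,0,0,0,0,0],[0,0,0,0,0,0,0]]]' ;done; python3 - <<'E'
from rig import robot
import cv2
for n,(r0,r1,c0,c1) in (("side",(130,230,300,430)),("top",(130,280,340,490))):
    c=robot.camera(n);cv2.imwrite(f"pics/{n}6.png",cv2.resize(c["img"][r0:r1,c0:c1,::-1],None,fx=5 if n=="side" else 3.5,fy=5 if n=="side" else 3.5,interpolation=cv2.INTER_CUBIC))
E
```

```text
time: 12.4
position: [0.4966, -0.0611, 0.0633]
tool_rot: [-0.554, 0.439, -0.439, 0.555]
ft_force: [-0.7, 4.6, 6.8]
grip_width: 0.0461
time: 13.02
position: [0.4968, -0.0621, 0.0633]
tool_rot: [-0.554, 0.439, -0.439, 0.555]
ft_force: [0.1, 4.2, 6.8]
grip_width: 0.0455
time: 13.65
position: [0.4971, -0.0631, 0.0633]
tool_rot: [-0.554, 0.439, -0.439, 0.555]
ft_force: [-0.6, 4.1, 7.0]
grip_width: 0.046
```

View pics/side6.png

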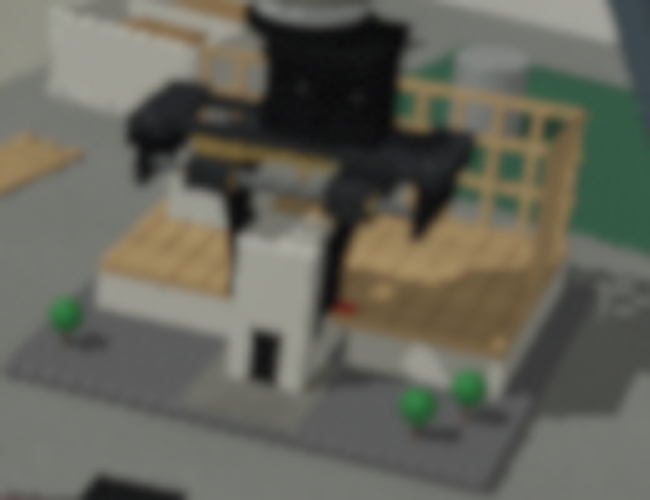

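```bash
for i in 1 2 3; do python3 -m crank '[[[0,0,0,0.001,0,0,0],[0,0,0,0,0,0,0],[0,0,0,0,0,0,0],[0,0,0,0,0,0,0],[0,0,0,0,0,0,0]]]' ;done; python3 g.py
```

```text
time: 14.38
position: [0.4971, -0.0634, 0.0634]
tool_rot: [-0.554, 0.44, -0.438, 0.555]
ft_force: [-0.7, 6.4, 7.4]
grip_width: 0.0457
time: 15.0
position: [0.4971, -0.0635, 0.0634]
tool_rot: [-0.553, 0.44, -0.438, 0.555]
ft_force: [-0.3, 9.6, 7.9]
grip_width: 0.0457
time: 15.62
position: [0.4971, -0.0636, 0.0634]
tool_rot: [-0.553, 0.441, -0.438, 0.555]
ft_force: [0.9, 13.5, 9.8]
grip_width: 0.0456
t 15.625 pos [ 0.4971 -0.0636  0.0634] F [ 0.8531 13.5371  9.8286] M [ 1.9821 -0.4039  0.1311] w 0.04563390066175673 q [-0.3529  0.6421  1.8731  0.0066  0.6293 -0.5884]
[[ 0.2281 -0.0013  0.9736]
 [-0.9736  0.0047  0.2281]
 [-0.0048 -1.     -0.0002]] zyaw 13.18635206473103 tilt 0.27755561782116944
```

```bash
python3 -m crank '[[[0,0,0,-0.002,-0.0008,0,0],[0,0,0,0,0,0,0],[0,0,0,0,0,0,0],[0,0,0,0,0,0,0],[0,0,0,0,0,0,0]]]'; python3 -m crank '[[[0,0,0,0,0,0,100],[0,0,0,0,0,0,100],[0,0,0,0,0,0,100],[0,0,0,0,0,0,100],[0,0,0,0,0,0,100]]]';python3 -m crank '[[[0,0,0,0,-0.03,0,100],[0,0,0,0,-0.06,0,100],[0,0,0,0,-0.06,0,100],[0,0,0,0.03,-0.05,0,100],[0,0,0,0.05,0,0,100]]]'; python3 -m crank '[[[0,0,0,0.06,0,0,100],[0,0,0,0.06,0,0,100],[0,0,0,0.06,0,0,100],[0,0,0,0.05,0,0,100],[0,0,0,0,0,0,100]]]';  python3 - <<'E'
from rig import robot
import cv2
for n,(r0,r1,c0,c1) in (("side",(130,230,300,430)),("top",(150,260,345,455))):
    c=robot.camera(n);cv2.imwrite(f"pics/{n}7f.png",c["img"][:,:,::-1]);cv2.imwrite(f"pics/{n}7.png",cv2.resize(c["img"][r0:r1,c0:c1,::-1],None,fx=5,fy=5,interpolation=cv2.INTER_CUBIC))
E
```

```text
time: 16.25
position: [0.497, -0.0636, 0.0635]
tool_rot: [-0.554, 0.44, -0.438, 0.555]
ft_force: [0.8, 8.6, 2.2]
grip_width: 0.0457
time: 16.88
position: [0.4977, -0.0655, 0.0633]
tool_rot: [0.554, -0.439, 0.439, -0.554]
ft_force: [0.4, -0.4, -0.7]
grip_width: 0.0844
time: 17.5
position: [0.5184, -0.1438, 0.2684]
tool_rot: [-0.554, 0.435, -0.442, 0.556]
ft_force: [-0.2, -0.7, -0.7]
grip_width: 0.0871
time: 18.12
position: [0.5685, -0.3712, 0.2623]
tool_rot: [0.554, -0.44, 0.44, -0.553]
ft_force: [0.1, 0.8, 0.2]
grip_width: 0.0872
```

View pics/side7.png

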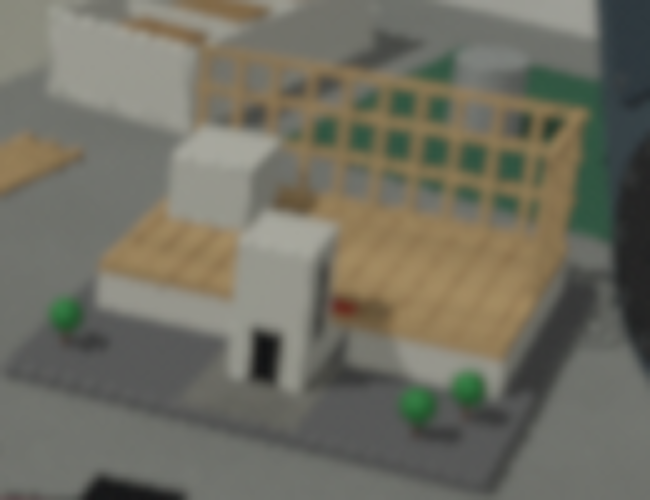

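View pics/top7.png

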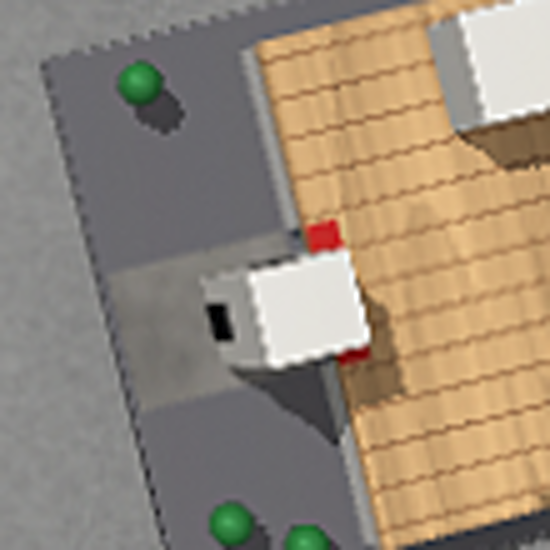

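```bash
cat > k.py <<'E'
from h import *
from rig import robot
T=robot.camera("top")
tw=src([(248,275),(347,250),(370,344),(271,368)],5,(345,150))
b=lambda x,y,z:(x*.023,y*.025,z)
MT=[b(1,1,.09),b(1,-1,.09),b(-1,-1,.09),b(-1,1,.09)]
s=least_squares(lambda q:(proj(T,pose(MT,*q,.01))-tw).ravel(),[.5,-.06,.2]);print(s.x,np.degrees(s.x[2]));print(s.fun.reshape(-1,2))
e=onplane(T,src([(258,44),(380,548)],5,(345,150)),.042);d=e[0]-e[1];print(e,np.degrees(np.arctan2(d[1],d[0])))
n=np.array([-d[1],d[0]])/np.hypot(*d[:2]);print("gap",(s.x[:2]-e[1,:2])@n-.025)
E
python3 k.py
```

```text
[ 0.49683346 -0.06195626  0.22647661] 12.976154196666386
[[-0.30842604 -0.20002099]
 [ 0.23368042 -0.21954169]
 [ 0.30721118  0.06384699]
 [-0.22533379  0.35366316]]
[[ 0.62956717 -0.05675909  0.042     ]
 [ 0.37823299 -0.11390264  0.042     ]] 12.80906646666989
gap -0.000640402615889251
```

View pics/top7f.png

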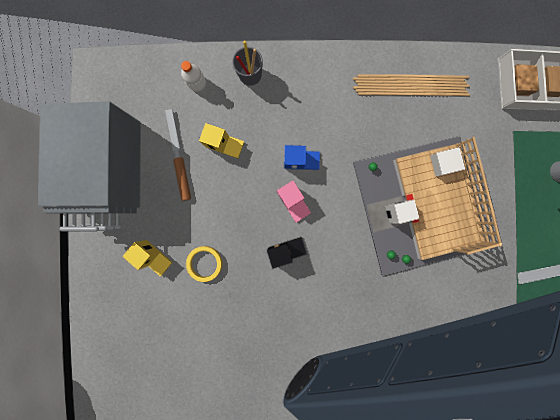

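```bash
python3 -c "
from rig import robot
print(robot.hand_in(), robot.get_obs()['time'])"
```

```text
the job is handed in; nothing more can be done
the job is handed in; nothing more can be done
```

The white tower is on the base board with its foot in the red-strip bay and its wall against the deck's edge, and the job is handed in. I gripped it from above across its 46 mm width and carried it over the other towers. I lowered it onto the open side of the base board and slid it in until the push force rose from about 4 N (sliding) to 13.5 N. Then I eased off, released it and moved the arm clear, at about 18 s of robot time.

**Last checks**
- **Fit:** the top view puts the gap at about 0 mm (the fit gives -0.6 mm, within the calibration error). The tower's yaw is 13.0° against 12.8° for the deck edge, so it is square to well under a degree.
- **Bystanders:** the blue and black towers, and the pink and yellow look-alikes, look unmoved in the final top picture.
- **Forces:** no call reported a wrist force above about 17 N.

**One disagreement:** the tower met the deck about 2.4 mm further in than my camera estimate said. That is within the calibration and the 2–4 mm offset between the two cameras. There is no verdict to report, as the hand-in gives none.

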